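# Put the lesson's samples away by kind

### The arm

A 6-joint arm with a two-finger parallel gripper is mounted at the origin on the work surface. World frame = base frame: x ahead of the robot, y to its left, z up, the work surface at z = 0. Lengths are in m, angles in rad, forces in N, time in s.
With the tool pointing down it reaches from about 0.35 to 0.725 m from the base axis. Payload 6 kg.
Tool frame: the origin (TCP) lies between the finger pads; the fingertips stand arm.nose_length ahead of it and the grasp point (between the pads) lies 8 mm behind it (arm.nose_length is the distance from the TCP to the fingertips, in m); z points along the fingers, y is the line along which they close (so a half turn about z gives the same grasp; the last joint's range is limited). The gripper opens to 85 mm and grips with 20 to 120 N. Pads are 22 mm wide; open, the fingers measure 114 mm over their backs; the gripper's body (76 mm by 85 mm) begins 54 mm behind the grasp point. The pads swing forward as they close: fully open they stand 13 mm farther back than shut.
Start: joints at [-0.901, 0.04, 0.085, 0, -1.615, -0.334], TCP at [0.198, -0.566, 0.242] pointing down, gripper open.
Joint ranges: [-2.56, 2.56], [-1.29, 2.01], [-1.08, 1.49], [-3.29, 1.98], [-2.81, -0.18], [-2.99, 2.99]. Speed limits (rad/s): [2.57, 2.57, 3.01, 3.14, 3.14, 3.14].

### API

Orientations are given as a rotation vector (axis times angle).
In Python, from plant import arm gives the robot as it stands.
- The arm moves only by the tool send_rows, never from a script. Its argument "rows" is a list of rows, each a list of 7 numbers: the finger opening in mm, from 0 to 85.4, then the shift along the world's x, y, z in units of 30 mm (1.0 is 30 mm), then the turn, a rotation vector about the world's x, y, z in units of 8 degrees (1.0 is 8 degrees). A call has exactly 8 rows; each row is the pose to reach, as a shift and turn from the pose commanded when the call began; what a row does not reach only later rows make up. A row lasts 1/10 s, in which the tool goes at most 50 mm and 8.59 degrees, less where a joint would pass 70% of its speed; a pose out of reach is approached as far as the arm can. A call with a gripper value outside its range is refused whole. The fingers move at their own pace and stop on an object; "newtons" is the grip in N (left out, the last holds). Time passes only in rows, so rows that repeat a pose let the fingers close, or fill a call up. It gives the time, the measured TCP pose, the force, the opening and the grip force at its end, in the units of the state.
- arm.observe(): the state, without advancing time (a new reading comes with each control period).
- arm.camera(name): name is "side" or "top"; returns a dict with "pixels" (400x640x3 uint8, blue, green, red), "intrinsics" (3x3 intrinsics, pixels), "rvec" (rotation vector, rad) and "tvec" (3), from world to camera coordinates, as OpenCV has them. Camera axes: x right, y down, z forward; pixel columns grow to the right and rows downward; lengths in m; the calibration is good to about 2 mm. A picture is of the moment at which its call begins. There is no depth.
- arm.job_done(): hands the job in; it is judged then, once.
The state is a dict: "time": time; "qpos": joint angles; "qd": joint speeds; "joint_torque": joint torques, N m; "eef_pos": TCP position; "ee_rot": TCP orientation; "force": force on the tool from outside, world axes, zero at the start; "torque": the same for the moment, N m; "finger_gap": opening from 0.0 (shut) to 1.0 (fully open); "finger_force": force on a finger pad.
Only numpy, scipy, OpenCV 4.12 (cv2) and the standard library are available. Lean on these libraries where they do the work, as an engineer would, in place of code of your own. Each camera call takes 0.05 s, during which the arm holds its last target. There are 200 camera calls.

### The job

The lesson on magnets and conductors is over: put the red electromagnet core and the copper-coloured disc (it is plated steel) in the blue tray for magnetic metals, both aluminium cylinders in the yellow tray, and the green glass insulator in the dark steel tin. Leave every sample the way up it stands now and resting on the bottom of its tray, none on another. The cork packing in the tin lies at a different depth each time, so keep the glass upright and lower it gently until you feel it touch down, without dropping or pressing it, and do not shift the switch box or the mug.

Things in the scene. Friction and masses are not known exactly. Their poses are not given: they have to be found in the camera images.
- core: Red enamelled electromagnet core, an upside-down U standing on its two bare steel pole ends: 24 mm thick (its x), 72 mm long (its y), 60 mm high; the solid red yoke that joins the legs is the top 26 mm (heights 34 to 60 mm), the gap between the legs is 28 mm. 0.4 kg, give or take a quarter. Origin: centre of its underside, on the support; z up. Goes in the blue tray.
- disc: Copper-coloured flat disc (copper-plated steel), 50 mm in diameter, 12 mm thick, lying flat, about 0.18 kg. Origin: centre of its underside. Goes in the blue tray.
- tall_cylinder: Aluminium cylinder standing upright, 32 mm in diameter, 60 mm tall, about 0.13 kg. Origin: centre of its underside. Goes in the yellow tray.
- short_cylinder: Aluminium cylinder standing upright, 28 mm in diameter, 40 mm tall, about 0.07 kg. Origin: centre of its underside. Goes in the yellow tray.
- insulator: Green glass insulator standing upright, 72 mm tall, about 0.18 kg: a stepped skirt 60 mm in diameter at the foot, and above it a plain round head 34 mm in diameter from 30 mm to 72 mm height, to grip by. Origin: centre of its underside. Goes in the dark steel tin.
- blue_tray: Fixed shallow blue plastic tray, outside 130 mm (its x) by 180 mm (its y), 22 mm high, walls and floor 4 mm thick, open on top. Origin: centre of its underside, on the desk; z up.
- yellow_tray: Fixed shallow yellow plastic tray, the same size as the blue one: outside 130 mm (its x) by 180 mm (its y), 22 mm high, walls and floor 4 mm thick. Origin: centre of its underside, on the desk; z up.
- tin: Fixed square tin of dark steel, open on top: outside 130 by 130 mm, 90 mm high, walls 4 mm thick (inside 122 by 122 mm). A flat, firm cork packing fills it from below to a level that differs each time: the packing's top is anywhere from 14 to 54 mm above the desk. Origin: centre of its underside, on the desk; z up.
- switch_box: Bystander, not to be shifted: cream rocker switch on a loose steel box, 70 mm (its x) by 100 mm (its y), 54 mm high overall. Origin: centre of its underside.
- mug: Bystander, not to be shifted: white mug, 80 mm in diameter, 85 mm high, with a handle on its own +y side that reaches about 35 mm out. Origin: centre of its underside.

How it is judged:
By the outcome, as a careful person would: the job done as asked, in the order asked, and still so for the second after the job is handed in, with the robot touching nothing.
It also fails if it takes over 128 s, if anything falls off the work surface, if the arm or the gripper's body presses on something with over 40 N, if the wrist force passes 120 N, or if a joint passes its speed limit or range.

## Working session

There is one attempt and no reset: what is moved stays moved. The work goes in short steps, Python scripts to look and compute and a tool call to move; the robot and the scene stay as the last step left them, time stands still between calls to the robot, and variables do not carry over. Pictures are saved under pics/ and viewed, at most 14 in all, crops included, and the job is handed in when it is done.

Besides the shell and the picture viewer there is one more tool, called after "Request:" by a JSON object that holds its "method" and its "body", one argument or row to a line. send_rows: Moves the arm, as the interface text tells. Its arguments: {"type":"object","properties":{"rows":{"type":"array"},"newtons":{"type":"number"}},"required":["rows"]}

```bash
ls; mkdir -p pics; python3 - <<'E'
from plant import arm
import cv2
print(arm.nose_length); s=arm.observe(); print(s)
for n in("side","top"):
    c=arm.camera(n); cv2.imwrite(f"pics/{n}0.png",c["pixels"]); print(n,c["intrinsics"],c["rvec"],c["tvec"])
E
```

```text
pics
0.011
{'time': 0.0, 'qpos': array([-9.01341756e-01,  4.08146426e-02,  8.38009782e-02, -4.66097575e-04,
       -1.61553367e+00, -3.33689928e-01]), 'qd': array([ 0.0001762 , -0.0008375 , -0.00245457, -0.00105768, -0.0005794 ,
        0.00133339]), 'joint_torque': array([ 5.93277982e-04, -3.68201494e+01,  3.47411478e+01,  6.93214998e+00,
       -5.52758138e-03, -1.49914854e-05]), 'eef_pos': array([ 0.1976583 , -0.56616656,  0.24127138]), 'ee_rot': array([ 5.24902851e-01, -3.09699041e+00, -2.76298556e-03]), 'force': array([-0.29878553, -0.42253747, -0.44120241]), 'torque': array([-0.03196505,  0.02327332, -0.00426495]), 'finger_force': 0.0, 'finger_gap': 1.0002902456903502}
side [[407.90779235   0.         322.0409329 ]
 [  0.         407.90779235 199.26842168]
 [  0.           0.           1.        ]] [ 0.84673255 -2.31935921  1.31385713] [0.43188519 0.19355748 0.6192754 ]
top [[483.11252109   0.         324.42894142]
 [  0.         483.11252109 202.55179822]
 [  0.           0.           1.        ]] [ 2.14333475 -2.12663608  0.18361802] [-0.01479337  0.54983574  1.24290566]
```

View pics/top0.png

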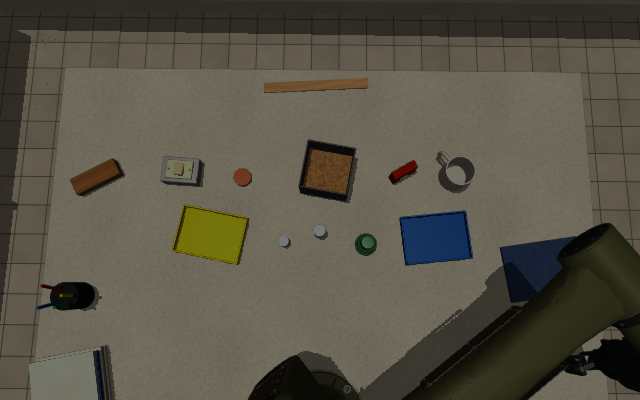

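View pics/side0.png

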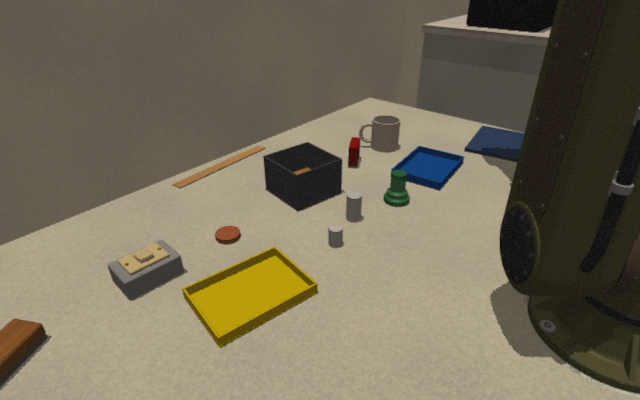

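```bash
cat > h.py <<'E'
import numpy as np, cv2
from plant import arm
class Cam:
    def __init__(s,n):
        c=arm.camera(n); s.im=c["pixels"]; s.K=np.array(c["intrinsics"]); s.r=np.array(c["rvec"]); s.t=np.array(c["tvec"])
        s.R=cv2.Rodrigues(s.r)[0]; s.C=-s.R.T@s.t; s.P=s.K@np.c_[s.R,s.t]
        s.hsv=cv2.cvtColor(s.im,cv2.COLOR_BGR2HSV)
    def plane(s,uv,z):
        uv=np.atleast_2d(np.asarray(uv,float)); d=np.linalg.solve(s.K,np.c_[uv,np.ones(len(uv))].T).T@s.R
        return s.C+d*((z-s.C[2])/d[:,2])[:,None]
    def proj(s,X): return cv2.projectPoints(np.atleast_2d(np.asarray(X,float)),s.r,s.t,s.K,None)[0][:,0]
    def blob(s,lo,hi,box,amin=15):
        x0,y0,x1,y1=box; m=np.zeros(s.im.shape[:2],np.uint8)
        m[y0:y1,x0:x1]=cv2.inRange(s.hsv,np.array(lo),np.array(hi))[y0:y1,x0:x1]
        n,l,st,ce=cv2.connectedComponentsWithStats(m)
        k=1+np.argmax(st[1:,4]); mm=(l==k).astype(np.uint8)
        return ce[k],st[k],max(cv2.findContours(mm,0,cv2.CHAIN_APPROX_NONE)[0],key=cv2.contourArea)[:,0]
def tri(a,ua,b,ub):
    X=cv2.triangulatePoints(a.P,b.P,np.array(ua,float).reshape(2,1),np.array(ub,float).reshape(2,1))[:,0]; return X[:3]/X[3]
E
python3 - <<'E'
from h import *
np.set_printoptions(precision=4,suppress=True)
T=Cam("top");S=Cam("side"); print(T.C,S.C)
B={"disc":([0,110,60],[14,255,255],(225,160,260,195),(205,220,250,250)),
"core":([0,150,40],[10,255,255],(380,150,425,190),(340,130,366,172)),
"coreR":([170,150,20],[180,255,255],(380,150,425,190),(340,130,366,172)),
"ins":([40,80,20],[90,255,255],(345,225,385,265),(375,160,420,215)),
"yel":([20,150,60],[35,255,255],(160,195,260,275),(170,240,330,350)),
"blue":([100,150,40],[125,255,255],(390,200,480,275),(385,140,470,195)),
"short":([90,5,90],[150,60,255],(275,232,293,252),(322,220,347,250)),
"tall":([90,5,90],[150,60,255],(310,222,330,242),(342,188,366,226)),
"tindark":([0,0,0],[180,255,60],(290,130,365,210),(255,140,350,210)),
"mug":([0,0,0],[180,40,255],(432,145,480,195),(358,112,405,155)),
}
for k,(lo,hi,bt,bs) in B.items():
    try:
        ct,st,kt=T.blob(lo,hi,bt);cs,ss,ks=S.blob(lo,hi,bs)
        X=tri(T,ct,S,cs); print(k,ct,st,cs,ss,"X",X,"top@z0",T.plane(ct,X[2])[0])
        if k in("core","yel","blue","tindark"): print(cv2.minAreaRect(kt.astype(np.float32)))
    except Exception as e: print(k,e)
a=cv2.resize(T.im[130:270,160:480],None,fx=2.5,fy=2.5,interpolation=cv2.INTER_CUBIC)
b=cv2.resize(S.im[110:250,200:470],None,fx=2.9,fy=2.9,interpolation=cv2.INTER_CUBIC)[:, :800]
cv2.imwrite("pics/c1.png",a);cv2.imwrite("pics/c2.png",b)
E
```

```text
[ 0.3339 -0.0072  1.3175] [0.0488 0.6078 0.4855]
disc [241.9247 176.4644] [234 168  17  18 239] [227.3287 234.2514] [215 226  25  18 362] X [0.6295 0.22   0.0029] top@z0 [0.6291 0.2196 0.0029]
core [404.371  169.3439] [392 160  26  19 221] [353.6224 150.0918] [349 138  11  28 196] X [ 0.6467 -0.2288  0.0294] top@z0 [ 0.6468 -0.2287  0.0294]
((404.2000427246094, 169.40000915527344), (8.944271087646484, 25.93838882446289), 63.43495178222656)
coreR [411.5 171. ] [410 170   4   3   4] [351.8 151.4] [349 148   6   7  15] X [ 0.6522 -0.2467  0.016 ] top@z0 [ 0.6456 -0.2507  0.016 ]
ins [365.4143 243.9571] [355 234  22  21 350] [397.0665 189.483 ] [384 170  25  36 617] X [ 0.4425 -0.1206  0.0266] top@z0 [ 0.442  -0.1209  0.0266]
yel [210.2524 234.1975] [ 172  204   76   61 3114] [248.0229 294.0881] [ 183  247  135  100 7289] X [ 0.469   0.3023 -0.0009] top@z0 [ 0.4676  0.301  -0.0009]
((209.3377685546875, 233.77871704101562), (67.71281433105469, 48.541114807128906), 11.768289566040039)
blue [435.2365 237.8151] [ 400  211   73   54 3083] [429.4008 166.512 ] [ 392  146   71   43 1754] X [ 0.4611 -0.3132  0.0063] top@z0 [ 0.4619 -0.3129  0.0063]
((435.8812255859375, 237.3118896484375), (47.960792541503906, 68.35905456542969), 84.2894058227539)
short attempt to get argmax of an empty sequence
tall attempt to get argmax of an empty sequence
tindark [326.7626 170.8099] [ 298  140   60   63 1331] [302.8059 175.2854] [ 264  143   78   67 3781] X [ 0.6386 -0.0161  0.0397] top@z0 [ 0.6385 -0.0162  0.0397]
((328.2080078125, 170.8560028076172), (54.02340316772461, 55.63336944580078), 10.304845809936523)
mug [455.5962 174.6731] [445 162  24  24 312] [392. 116.] [392 116   1   1   1] X [ 0.6129 -0.35    0.1017] top@z0 [ 0.6163 -0.3483  0.1017]
```

View pics/c1.png

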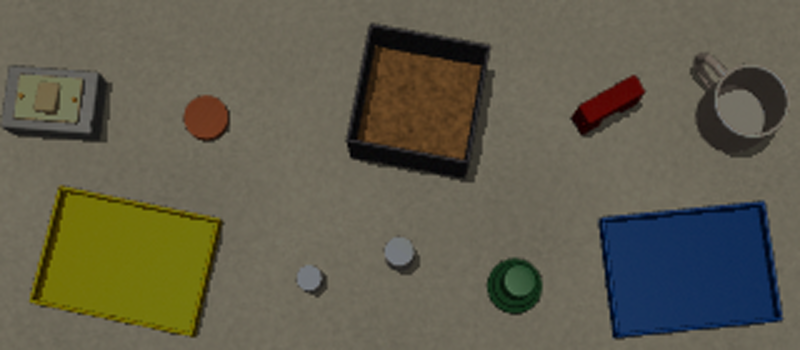

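View pics/c2.png

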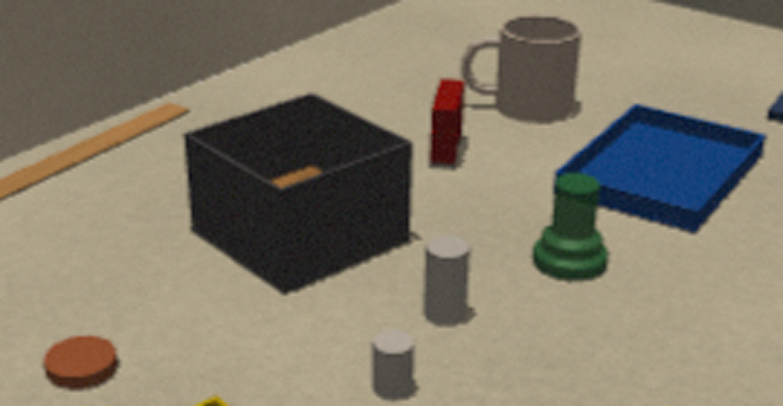

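The top crop shows the core's bright top face centred near full-image (403,171) and tilted, the tin cork's far corner near (352,155), and the cylinders near (284,241) and (320,231). The side crop shows the same objects, with the cork's far corner near (310,168).

```bash
python3 - <<'E'
from h import *
np.set_printoptions(precision=4,suppress=True)
T=Cam("top");S=Cam("side")
def otsu(c,box,ch,thr=None):
    x0,y0,x1,y1=box; g=ch[y0:y1,x0:x1]
    t,m=cv2.threshold(g,thr or 0,255,cv2.THRESH_BINARY+(0 if thr else cv2.THRESH_OTSU))
    n,l,st,ce=cv2.connectedComponentsWithStats(m); k=1+np.argmax(st[1:,4])
    kt=max(cv2.findContours((l==k).astype(np.uint8),0,cv2.CHAIN_APPROX_NONE)[0],key=cv2.contourArea)[:,0]+[x0,y0]
    return ce[k]+[x0,y0],st[k],kt,t
tv=T.im[:,:,0];sv=S.im[:,:,0]  # blue channel: aluminium is bluish
for n,bt,bs in(("short",(274,230,296,254),(324,222,346,238)),("tall",(309,220,332,244),(343,190,366,205))):
    a=otsu(T,bt,tv);b=otsu(S,bs,sv); X=tri(T,a[0],S,b[0]); print(n,a[0],a[1],a[3],b[0],b[1],b[3],X)
    for z in(.04,.06): print("   at",z,T.plane(a[0],z)[0],S.plane(b[0],z)[0])
# core top face
r=T.im[:,:,2]; sat=T.hsv[:,:,1]; ch=np.where(sat>150,r,0).astype(np.uint8)
print(ch[158:182,388:420][::2,::2])
a=otsu(T,(385,155,425,188),ch,60)
q=cv2.minAreaRect(T.plane(a[2],.06)[:,:2].astype(np.float32)*1000); print("core silhouette@.06",q)
vals=ch[155:188,385:425]; t,_=cv2.threshold(vals[vals>0].reshape(-1,1),0,255,cv2.THRESH_OTSU)
a=otsu(T,(385,155,425,188),ch,int(t)); p=T.plane(a[2],.06)[:,:2].astype(np.float32)*1000
print("core top",t,a[0],a[1],cv2.minAreaRect(p),T.plane(a[0],.06)[0])
# core side view corners, height check
rs=np.where(S.hsv[:,:,1]>150,S.im[:,:,2],0).astype(np.uint8); print(rs[136:168,346:366])
# trays, tin in metric
for n,lo,hi,bt,z in(("yel",[20,150,40],[35,255,255],(160,195,260,275),.022),("blue",[100,150,30],[125,255,255],(390,200,480,275),.022),("tin",[0,0,0],[180,255,60],(290,130,360,204),.09)):
    _,_,k=T.blob(lo,hi,bt); h=cv2.convexHull(k.astype(np.int32)); ap=cv2.approxPolyDP(h,5,True)[:,0]
    print(n,cv2.minAreaRect(T.plane(k,z)[:,:2].astype(np.float32)*1000),ap.tolist(),(T.plane(ap,z)[:,:2]*1000).round().tolist())
c=T.blob([5,80,40],[22,255,255],(300,140,358,202)); print("cork",cv2.approxPolyDP(c[2],4,True)[:,0].tolist())
d=S.blob([5,80,40],[22,255,255],(280,155,330,185)); print(cv2.approxPolyDP(d[2],1,True)[:,0].tolist())
print("cork far corner",tri(T,(352,155),S,(310,168)))
s=T.plane([[161,160],[201,160],[198,186],[460,172],[445,155]],.07);print(s)
E
```

```text
short [283.0533 240.6533] [ 5  6  9 10 75] 102.0 [334.3213 227.6386] [  0   0  22  16 249] 102.0 [0.4491 0.0991 0.0351]
   at 0.04 [0.4479 0.0982 0.04  ] [0.4459 0.1052 0.04  ]
   at 0.06 [0.4461 0.0965 0.06  ] [0.4281 0.1277 0.06  ]
tall [319.7419 231.0101] [  0   0  23  24 496] 65.0 [354.3234 195.3149] [  0   0  23  15 235] 105.0 [0.4736 0.0018 0.0544]
   at 0.04 [0.4743 0.0014 0.04  ] [ 0.4892 -0.0178  0.04  ]
   at 0.06 [0.4721 0.0012 0.06  ] [0.4694 0.0103 0.06  ]
[[ 0  0  0  0  0  0  0  0  0  0  0  0  0  0  0  0]
 [ 0  0  0  0  0  0  0  0  0  0  0  0  0  0  0  0]
 [ 0  0  0  0  0  0  0  0  0  0  0 83 85 86  0  0]
 [ 0  0  0  0  0  0  0  0  0 76 84 85 83 85 84  0]
 [ 0  0  0  0  0  0  0 83 83 84 85 86 85 86 85  0]
 [ 0  0  0  0  0  0 88 86 85 86 87 88 87 73  0  0]
 [ 0  0  0  0 89 88 87 87 87 87 88 85 33 27  0  0]
 [ 0  0 83 90 90 88 89 88 87 87 51 27 29  0  0  0]
 [ 0 50 43 90 90 89 88 94 66 29 25  0  0  0  0  0]
 [ 0 27 26 78 88 90 72 31  0  0  0  0  0  0  0  0]
 [ 0 27 23 32 83 33  0  0  0  0  0  0  0  0  0  0]
 [ 0  0 28 24 26 27  0  0  0  0  0  0  0  0  0  0]]
core silhouet
[... 3262 characters left out ...]
3457031), (128.9089813232422, 181.86138916015625), 6.1135382652282715) [[465, 211], [472, 257], [405, 264], [401, 217]] [[534.0, -392.0], [410.0, -406.0], [390.0, -226.0], [516.0, -218.0]]
tin ((627.1278076171875, -19.38031768798828), (138.48294067382812, 148.79103088378906), 79.82247161865234) [[308, 140], [355, 148], [348, 202], [300, 192]] [[709.0, 34.0], [689.0, -90.0], [544.0, -71.0], [570.0, 53.0]]
cork [[310, 148], [303, 185], [345, 193], [352, 156]]
[[310, 168], [305, 167], [293, 172], [297, 174], [304, 172]]
cork far corner [ 0.6868 -0.0881  0.0169]
[[ 0.657   0.4244  0.07  ]
 [ 0.6579  0.3183  0.07  ]
 [ 0.5874  0.3226  0.07  ]
 [ 0.631  -0.3692  0.07  ]
 [ 0.6772 -0.331   0.07  ]]
```

Core: thin axis heading is about 30°, centred near (0.640, -0.2235). Heights roughly agree with the text. Moving above it now.

Request:
{"method": "send_rows", "body": {
  "rows": [
    [60, 1.1, 0.86, 0, 0, 0, 0.95],
    [60, 2.2, 1.71, 0, 0, 0, 1.9],
    [60, 3.3, 2.57, 0, 0, 0, 2.85],
    [60, 4.4, 3.43, 0, 0, 0, 3.8],
    [60, 5.5, 4.28, 0, 0, 0, 4.75],
    [60, 6.6, 5.14, 0, 0, 0, 5.7],
    [60, 7.7, 6.0, 0, 0, 0, 6.65],
    [60, 8.8, 6.85, 0, 0, 0, 7.6]
  ],
  "newtons": 40
}}

```text
time: 1.1
eef_pos: [0.4629, -0.3596, 0.2424]
ee_rot: [-2.027, 2.4, -0.0]
force: [-0.1, -0.8, -0.9]
finger_gap: 0.707
finger_force: 0.0
```

Request:
{"method": "send_rows", "body": {
  "rows": [
    [60, 1.1, 0.86, 0, 0, 0, 0.95],
    [60, 2.2, 1.71, -0.3, 0, 0, 1.9],
    [60, 3.3, 2.57, -0.8, 0, 0, 2.85],
    [60, 4.4, 3.43, -1.4, 0, 0, 3.8],
    [60, 5.3, 4.1, -2.1, 0, 0, 4.6],
    [60, 5.93, 4.57, -2.7, 0, 0, 5.05],
    [60, 5.93, 4.57, -2.7, 0, 0, 5.05],
    [60, 5.93, 4.57, -2.7, 0, 0, 5.05]
  ]
}}

```text
time: 1.9
eef_pos: [0.6395, -0.2237, 0.1606]
ee_rot: [2.726, -1.56, -0.002]
force: [0.3, 0.3, 1.2]
finger_gap: 0.702
finger_force: 0.0
```

```bash
cat >> h.py <<'E'
def st(tag=""):
    o=arm.observe(); R=cv2.Rodrigues(np.array(o["ee_rot"]))[0]
    print(tag,"t%.1f"%o["time"],"pos",np.round(o["eef_pos"],4),"yawY %.1f"%np.degrees(np.arctan2(R[1,1],R[0,1])),"tilt %.2f"%np.degrees(np.arccos(-R[2,2])),"q",np.round(o["qpos"],2),"F",np.round(o["force"],1),"gap %.1fmm ff %.1f"%(o["finger_gap"]*85.4,o["finger_force"]))
    return o
E
python3 - <<'E'
from h import *
np.set_printoptions(precision=4,suppress=True)
st(); T=Cam("top");S=Cam("side")
rs=np.where(S.hsv[:,:,1]>150,S.im[:,:,2],0).astype(np.uint8); m=(rs[130:170,340:370]>90); v,u=np.nonzero(m); us=(u.mean()+340,v.mean()+130)
print("core side top",us,m.sum(),"tri",tri(T,(404.36,169.2),S,us), S.plane(us,.06))
# aluminium tops, green head
for n,box,thr in(("short",(276,232,292,250),100),("tall",(311,222,329,241),100)):
    x0,y0,x1,y1=box;g=T.im[y0:y1,x0:x1,0]; print(g[::2,::2] if n=="tall" else ""); m=g>thr; v,u=np.nonzero(m); c=(u.mean()+x0,v.mean()+y0); print(n,c,m.sum(),T.plane(c,.04)[0],T.plane(c,.06)[0])
g=T.im[:,:,1][228:262,350:384]; gg=np.where(T.hsv[228:262,350:384,1]>80,g,0); print(gg[::1,5:30:1])
E
```

```text
t1.9 pos [ 0.6395 -0.2237  0.1606] yawY -149.6 tilt 0.10 q [-0.04  0.25  0.17  0.   -1.49  0.57] F [0.3 0.3 1.2] gap 60.0mm ff 0.0
core side top (np.float64(nan), np.float64(nan)) 0 tri [nan nan nan] [[nan nan nan]]

short (np.float64(282.9183673469388), np.float64(239.90204081632652)) 245 [0.4499 0.0986 0.04  ] [0.448  0.0969 0.06  ]
[[25 27 27 29 31 32 32 34 37]
 [25 27 26 31 30 32 33 33 36]
 [25 26 28 30 31 32 33 34 36]
 [26 26 28 30 31 32 35 34 37]
 [25 27 27 30 31 33 34 34 36]
 [26 27 28 30 33 35 35 35 36]
 [27 29 30 31 31 33 35 36 37]
 [26 28 29 31 33 35 35 37 37]
 [27 29 30 30 33 34 34 36 37]
 [26 29 30 33 33 34 37 37 37]]
tall (np.float64(nan), np.float64(nan)) 0 [nan nan nan] [nan nan nan]
[[ 24   0   0   0  13  15  41   0   0   0   0   0   0   0   0   0   0   0
    0   0   0   0   0   0   0]
 [ 25   0   0   0  12  15   0   0   0   0   0   0   0   0   0   0   0   0
    0   0   0   0   0   0   0]
 [ 24   0   0   0  13  19   0   0   0   0   0   0   0   0   0   0   0   0
    0   0   0   0   0   0   0]
 [ 24   0   0   0  13   0   0   0   0   0   0   0   0   0   0   0   0   0
   
[... 2610 characters left out ...]
  0   0   0
    0   0   0   0   0   0   0]
 [ 25  24   0  10  14   0   0   0   0   0   0   0   0   0   0   0   0   0
    0   0   0   0   0   0   0]
 [ 24  23   0  14  18   0   0   0   0   0   0   0   0   0   0   0   0   0
    0   0   0   0   0   0   0]
 [ 27  26   0  12  16   0   0   0   0   0   0   0   0   0   0   0   0   0
    0   0   0   0   0   0   0]
 [ 26  23   0  15   0   0   0   0   0   0   0   0   0   0   0   0   0   0
    0   0   0   0   0   0   0]
 [ 29  24   0  14   0   0   0   0   0   0   0   0   0   0   0   0   0   0
    0   0   0   0   0   0   0]]<stdin>:4: RuntimeWarning: Mean of empty slice.
  ret = ret.dtype.type(ret / rcount)
<stdin>:8: RuntimeWarning: Mean of empty slice.
```

```bash
python3 - <<'E'
from h import *
np.set_printoptions(precision=4,suppress=True)
T=Cam("top");S=Cam("side")
for c,n in((T,"top"),(S,"side")): c.im=cv2.imread(f"pics/{n}0.png"); c.hsv=cv2.cvtColor(c.im,cv2.COLOR_BGR2HSV)
def cen(m,o): v,u=np.nonzero(m); return np.array([u.mean()+o[0],v.mean()+o[1]]),m.sum(),np.ptp(u)+1,np.ptp(v)+1
def reg(c,box,ch,thr): x0,y0,x1,y1=box; return cen(ch[y0:y1,x0:x1]>thr,(x0,y0))
def show(n,a,b,z): print(n,a,b,"tri",tri(T,a[0],S,b[0]),"T@z",T.plane(a[0],z)[0],"S@z",S.plane(b[0],z)[0])
rT=np.where(T.hsv[:,:,1]>150,T.im[:,:,2],0);rS=np.where(S.hsv[:,:,1]>150,S.im[:,:,2],0)
show("core",reg(T,(385,155,425,188),rT,57),reg(S,(340,130,370,172),rS,95),.06)
bT=T.im[:,:,0].astype(int);bS=S.im[:,:,0].astype(int)
print(bS[190:204,342:368]); 
show("short",reg(T,(276,232,292,250),bT,102),reg(S,(326,222,346,232),bS,110),.04)
show("tall",reg(T,(311,222,329,241),bT,102),reg(S,(344,190,366,200),bS,110),.06)
gT=T.im[:,:,1]; x=reg(T,(352,230,382,262),np.where((T.im[:,:,1].astype(int)-T.im[:,:,2]>25),gT,0),78); sk=T.blob([40,80,20],[90,255,255],(345,225,385,265))
gd=S.im[:,:,1].astype(int)-S.im[:,:,2]; print(S.im[168:182,384:410,1])
print("head",x,T.plane(x[0],.072),"skirt",sk[0])
d=reg(T,(225,160,260,195),np.where(T.hsv[:,:,1]>110,T.im[:,:,2],0),60); e=reg(S,(205,220,250,246),np.where(S.hsv[:,:,1]>110,S.im[:,:,2],0),100)
show("disc",d,e,.012)
E
```

```text
core (array([404.4065, 169.2103]), np.int64(214), np.int64(26), np.int64(19)) (array([354.3095, 142.4762]), np.int64(84), np.int64(11), np.int64(10)) tri [ 0.6414 -0.2244  0.0545] T@z [ 0.6398 -0.2236  0.06  ] S@z [ 0.6343 -0.2137  0.06  ]
[[ 74 104 132 136 134 134 135 136 137 136 137 133 134 134 134 130 134 133
  133 133 132 135 133 130 131 131]
 [ 81  75 102 127 134 135 137 140 139 142 143 143 142 139 140 137 133 133
  131 133 132 131 132 131 133 133]
 [ 99  98  94 111 132 136 139 143 146 148 149 149 149 146 147 150 151 143
  133 132 130 130 129 130 131 136]
 [114 137 134 133 132 140 148 148 149 149 148 149 149 149 149 149 148 147
  145 138 132 130 131 130 135 134]
 [136 138 134 134 132 135 152 148 147 148 148 149 150 149 149 148 146 150
  148 141 130 131 130 130 131 128]
 [136 134 133 133 121 122 148 148 148 149 149 148 148 151 149 147 149 145
  146 133 125 132 133 135 134 131]
 [136 131 132 134 113  98 136 148 148 148 147 148 146 148 150 147 148 146
  138 117 115 128 134 133 134 133]
 [134 136 131 134 111  69  90 124 135 143 148 148 149 148 148 146 142 129
   99  85 117 134 134 1
[... 2316 characters left out ...]
  34  36]
 [162 164 160 160 162 160 133  72  57  57  59  59  55  56  51  53  48  45
   45  43  44  45  38  37  34  33]
 [159 160 163 162 165 165 136  73  59  56  60  57  59  59  57  57  57  52
   51  48  46  51  46  43  39  39]
 [156 159 159 162 163 165 135  70  53  56  56  56  59  59  58  61  59  59
   57  58  54  70  91  90  83  62]]
head (array([366.8947, 242.2211]), np.int64(95), np.int64(11), np.int64(11)) [[ 0.4427 -0.1208  0.072 ]] skirt [365.4611 243.9885]
disc (array([241.8875, 176.4625]), np.int64(240), np.int64(18), np.int64(18)) (array([227.0545, 232.48  ]), np.int64(275), np.int64(25), np.int64(14)) tri [0.6289 0.2197 0.0073] T@z [0.6271 0.2181 0.012 ] S@z [0.6245 0.2241 0.012 ]
```

Request:
{"method": "send_rows", "body": {
  "rows": [
    [60, 0, 0, -0.8, 0, 0, 0],
    [60, 0, 0, -1.6, 0, 0, 0],
    [60, 0, 0, -2.4, 0, 0, 0],
    [60, 0, 0, -3.1, 0, 0, 0],
    [60, 0, 0, -3.6, 0, 0, 0],
    [60, 0, 0, -3.9, 0, 0, 0],
    [60, 0, 0, -4.05, 0, 0, 0],
    [60, 0, 0, -4.05, 0, 0, 0]
  ]
}}

```text
time: 2.9
eef_pos: [0.6397, -0.224, 0.04]
ee_rot: [2.726, -1.561, 0.0]
force: [0.8, 0.5, 0.3]
finger_gap: 0.702
finger_force: 0.0
```

Request:
{"method": "send_rows", "body": {
  "rows": [
    [15, 0, 0, 0, 0, 0, 0],
    [15, 0, 0, 0, 0, 0, 0],
    [15, 0, 0, 0, 0, 0, 0],
    [15, 0, 0, 0, 0, 0, 0],
    [15, 0, 0, 0, 0, 0, 0],
    [15, 0, 0, 0, 0, 0, 0],
    [15, 0, 0, 0, 0, 0, 0],
    [15, 0, 0, 0, 0, 0, 0]
  ]
}}

```text
time: 3.7
eef_pos: [0.6403, -0.2239, 0.0408]
ee_rot: [-2.727, 1.56, -0.003]
force: [0.3, 0.8, 6.9]
finger_gap: 0.277
finger_force: 40.6
```

Request:
{"method": "send_rows", "body": {
  "rows": [
    [15, 0, 0, 0.3, 0, 0, 0],
    [15, 0, 0, 0.9, 0, 0, 0],
    [15, 0, 0, 1.7, 0, 0, 0],
    [15, 0, 0, 2.5, 0, 0, 0],
    [15, 0, 0, 3.2, 0, 0, 0],
    [15, 0, 0, 3.7, 0, 0, 0],
    [15, 0, 0, 4.0, 0, 0, 0],
    [15, 0, 0, 4.0, 0, 0, 0]
  ]
}}

```text
time: 4.5
eef_pos: [0.6398, -0.2239, 0.1604]
ee_rot: [-2.726, 1.56, -0.001]
force: [-0.3, -0.2, -4.4]
finger_gap: 0.275
finger_force: 39.6
```

Request:
{"method": "send_rows", "body": {
  "rows": [
    [15, -0.5, -0.4, 0, 0, 0, 0.9],
    [15, -1.2, -0.95, 0, 0, 0, 1.9],
    [15, -2.0, -1.6, 0, 0, 0, 2.95],
    [15, -2.9, -2.3, 0, 0, 0, 4.0],
    [15, -3.8, -3.0, 0, 0, 0, 5.05],
    [15, -4.7, -3.7, 0, 0, 0, 6.1],
    [15, -5.4, -4.2, 0, 0, 0, 7.15],
    [15, -5.79, -4.49, 0, 0, 0, 8.2]
  ]
}}

```text
time: 5.3
eef_pos: [0.4637, -0.3592, 0.1582]
ee_rot: [-3.135, -0.172, 0.003]
force: [0.1, -0.0, -2.8]
finger_gap: 0.274
finger_force: 39.9
```

Request:
{"method": "send_rows", "body": {
  "rows": [
    [15, 0, 0, 0, 0, 0, 0],
    [15, 0, 0, -0.5, 0, 0, 0],
    [15, 0, 0, -1.2, 0, 0, 0],
    [15, 0, 0, -2.0, 0, 0, 0],
    [15, 0, 0, -2.7, 0, 0, 0],
    [15, 0, 0, -3.2, 0, 0, 0],
    [15, 0, 0, -3.4, 0, 0, 0],
    [15, 0, 0, -3.4, 0, 0, 0]
  ]
}}

```text
time: 6.1
eef_pos: [0.4656, -0.3581, 0.0564]
ee_rot: [-3.136, -0.165, 0.003]
force: [1.1, -0.8, -3.5]
finger_gap: 0.277
finger_force: 39.8
```

```bash
python3 - <<'E'
from h import *
st(); S=Cam("side"); cv2.imwrite("pics/s3.png",cv2.resize(S.im[100:230,300:500],None,fx=3,fy=3))
E
```

```text
t6.1 pos [ 0.4656 -0.3581  0.0564] yawY -84.0 tilt 0.12 q [-0.31  0.07 -0.23 -0.   -1.28  1.99] F [ 1.1 -0.8 -3.5] gap 23.6mm ff 39.8
```

View pics/s3.png

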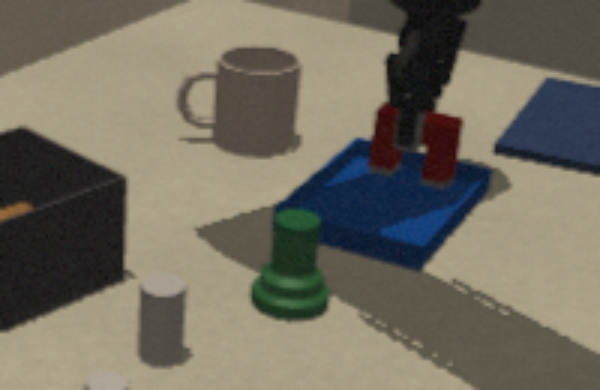

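The side view shows the core gripped upright over the far half of the blue tray, with both legs above the floor at crop (385,170) and (440,180). Lowering it slowly.

Request:
{"method": "send_rows", "body": {
  "rows": [
    [15, 0, 0, -0.1, 0, 0, 0],
    [15, 0, 0, -0.18, 0, 0, 0],
    [15, 0, 0, -0.24, 0, 0, 0],
    [15, 0, 0, -0.28, 0, 0, 0],
    [15, 0, 0, -0.31, 0, 0, 0],
    [15, 0, 0, -0.34, 0, 0, 0],
    [15, 0, 0, -0.37, 0, 0, 0],
    [15, 0, 0, -0.37, 0, 0, 0]
  ]
}}

```text
time: 6.95
eef_pos: [0.4658, -0.3586, 0.0465]
ee_rot: [-3.137, -0.165, 0.0]
force: [0.2, -0.3, -3.4]
finger_gap: 0.275
finger_force: 39.8
```

Request:
{"method": "send_rows", "body": {
  "rows": [
    [15, 0, 0, -0.02, 0, 0, 0],
    [15, 0, 0, -0.04, 0, 0, 0],
    [15, 0, 0, -0.06, 0, 0, 0],
    [15, 0, 0, -0.06, 0, 0, 0],
    [15, 0, 0, -0.08, 0, 0, 0],
    [15, 0, 0, -0.1, 0, 0, 0],
    [15, 0, 0, -0.1, 0, 0, 0],
    [15, 0, 0, -0.1, 0, 0, 0]
  ]
}}

```text
time: 7.75
eef_pos: [0.466, -0.3587, 0.0448]
ee_rot: [3.137, 0.166, 0.0]
force: [-3.5, 3.2, 4.6]
finger_gap: 0.276
finger_force: 40.9
```

Request:
{"method": "send_rows", "body": {
  "rows": [
    [40, 0, 0, 0, 0, 0, 0],
    [40, 0, 0, 0, 0, 0, 0],
    [40, 0, 0, 0, 0, 0, 0],
    [40, 0, 0, 0.4, 0, 0, 0],
    [40, 0, 0, 1.2, 0, 0, 0],
    [40, 0, 0, 2.4, 0, 0, 0],
    [40, 0, 0, 3.5, 0, 0, 0],
    [40, 0, 0, 4.0, 0, 0, 0]
  ]
}}

```text
time: 8.55
eef_pos: [0.467, -0.3595, 0.1688]
ee_rot: [3.133, 0.166, 0.008]
force: [0.4, -0.4, 0.4]
finger_gap: 0.471
finger_force: 0.0
```

Request:
{"method": "send_rows", "body": {
  "rows": [
    [62, 0.2, 0.8, 0, 0, 0, -0.5],
    [62, 0.5, 2.0, 0, 0, 0, -1.3],
    [62, 0.9, 3.4, 0, 0, 0, -2.1],
    [62, 1.3, 4.8, 0, 0, 0, -2.9],
    [62, 1.7, 6.2, 0, 0, 0, -3.7],
    [62, 2.1, 7.6, 0, 0, 0, -4.5],
    [62, 2.5, 9.0, 0, 0, 0, -5.3],
    [62, 2.9, 10.4, 0, 0, 0, -6.2]
  ]
}}

```text
time: 9.35
eef_pos: [0.5531, -0.0447, 0.1641]
ee_rot: [-2.914, 1.172, -0.001]
force: [1.2, -0.7, -0.3]
finger_gap: 0.726
finger_force: 0.0
```

Request:
{"method": "send_rows", "body": {
  "rows": [
    [62, 0.4, 1.4, 0, 0, 0, -0.8],
    [62, 0.8, 2.8, 0, 0, 0, -1.6],
    [62, 1.2, 4.2, 0, 0, 0, -2.4],
    [62, 1.6, 5.6, 0, 0, 0, -3.2],
    [62, 2.0, 7.0, -0.3, 0, 0, -4.0],
    [62, 2.3, 8.2, -0.9, 0, 0, -4.7],
    [62, 2.48, 8.86, -1.5, 0, 0, -5.04],
    [62, 2.48, 8.86, -2.0, 0, 0, -5.04]
  ]
}}

```text
time: 10.15
eef_pos: [0.627, 0.2216, 0.1016]
ee_rot: [2.337, -2.097, -0.001]
force: [-1.0, -0.2, -1.3]
finger_gap: 0.727
finger_force: 0.0
```

```bash
python3 - <<'E'
from h import *
st(); S=Cam("side"); T=Cam("top"); a=S.im[120:280,150:480];b=T.im[130:290,200:500]
cv2.imwrite("pics/s4.png",np.vstack([cv2.resize(a,(600,290)),cv2.resize(b,(560,300))[:, :600] if 0 else cv2.resize(b,(600,300))]))
d=S.blob([0,110,60],[14,255,255],(205,220,250,250)); print(d[0],d[1])
E
```

```text
t10.2 pos [0.627  0.2216 0.1016] yawY -173.8 tilt 0.11 q [ 0.64  0.24  0.05 -0.   -1.38 -0.53] F [-1.  -0.2 -1.3] gap 62.1mm ff 0.0
[227.3480663  234.32596685] [215 226  25  18 362]
```

View pics/s4.png

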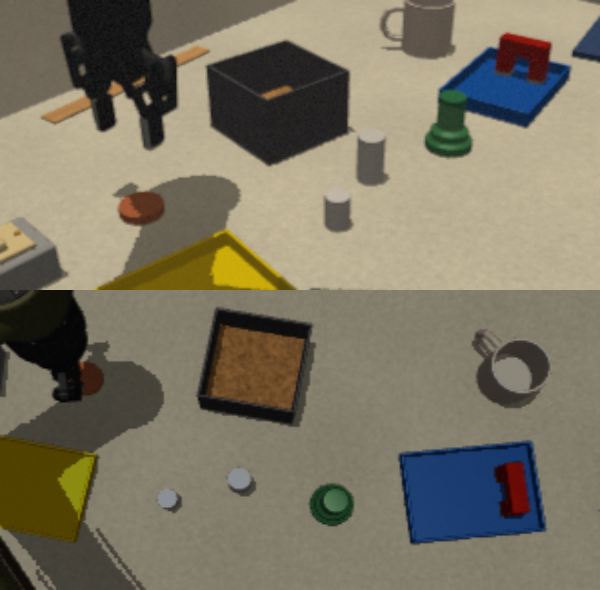

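The core stands upright in the blue tray, and the open fingers straddle the disc at side-view full-image (227,234).

Request:
{"method": "send_rows", "body": {
  "rows": [
    [62, 0, 0, -0.5, 0, 0, 0],
    [62, 0, 0, -1.2, 0, 0, 0],
    [62, 0, 0, -1.9, 0, 0, 0],
    [62, 0, 0, -2.4, 0, 0, 0],
    [62, 0, 0, -2.7, 0, 0, 0],
    [62, 0, 0, -2.85, 0, 0, 0],
    [62, 0, 0, -2.95, 0, 0, 0],
    [62, 0, 0, -2.95, 0, 0, 0]
  ]
}}

```text
time: 11.05
eef_pos: [0.6276, 0.2193, 0.0156]
ee_rot: [-2.336, 2.099, -0.0]
force: [0.6, 0.5, -0.6]
finger_gap: 0.725
finger_force: 0.0
```

```bash
python3 - <<'E'
from h import *
st(); S=Cam("side"); cv2.imwrite("pics/s5.png",cv2.resize(S.im[180:260,180:280],None,fx=6,fy=6,interpolation=cv2.INTER_CUBIC))
E
```

```text
t11.1 pos [0.6276 0.2193 0.0156] yawY -173.9 tilt 0.04 q [ 0.64  0.29 -0.05  0.   -1.23 -0.53] F [ 0.6  0.5 -0.6] gap 61.9mm ff 0.0
```

View pics/s5.png

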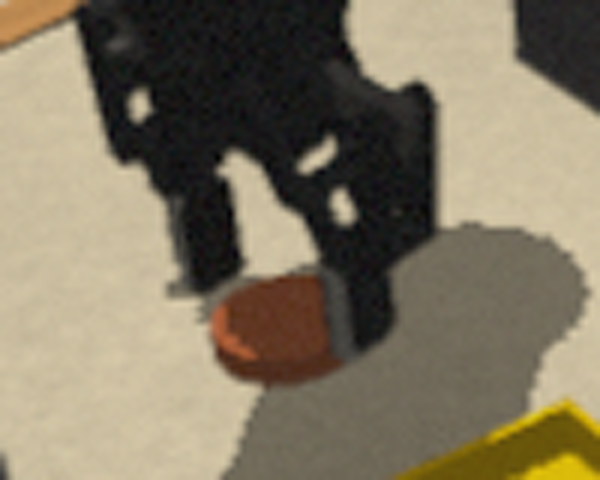

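The fingers straddle the disc close to the desk, with the near pad by the disc's side at crop (340,320).

Request:
{"method": "send_rows", "body": {
  "rows": [
    [62, 0, 0, -0.06, 0, 0, 0],
    [56, 0, 0, -0.06, 0, 0, 0],
    [52, 0, 0, -0.06, 0, 0, 0],
    [44, 0, 0, -0.06, 0, 0, 0],
    [44, 0, 0, -0.06, 0, 0, 0],
    [44, 0, 0, -0.06, 0, 0, 0],
    [44, 0, 0, -0.06, 0, 0, 0],
    [44, 0, 0, -0.06, 0, 0, 0]
  ]
}}

```text
time: 11.9
eef_pos: [0.6276, 0.2194, 0.014]
ee_rot: [-2.336, 2.099, -0.001]
force: [-1.8, 1.2, 6.3]
finger_gap: 0.559
finger_force: 41.8
```

Request:
{"method": "send_rows", "body": {
  "rows": [
    [44, 0, 0, 0.1, 0, 0, 0],
    [44, 0, 0, 0.3, 0, 0, 0],
    [44, 0, 0, 0.6, 0, 0, 0],
    [44, 0, 0, 1.0, 0, 0, 0],
    [44, 0, 0, 1.4, 0, 0, 0],
    [44, 0, 0, 1.8, 0, 0, 0],
    [44, 0, 0, 2.0, 0, 0, 0],
    [44, 0, 0, 2.0, 0, 0, 0]
  ]
}}

```text
time: 12.7
eef_pos: [0.628, 0.2196, 0.0751]
ee_rot: [-2.335, 2.098, -0.001]
force: [0.2, 0.4, -2.1]
finger_gap: 0.558
finger_force: 41.4
```

```bash
python3 - <<'E'
from h import *
st(); S=Cam("side"); cv2.imwrite("pics/s6.png",cv2.resize(S.im[160:260,180:280],None,fx=5,fy=5,interpolation=cv2.INTER_CUBIC))
E
```

```text
t12.7 pos [0.628  0.2196 0.0751] yawY -173.9 tilt 0.14 q [ 0.64  0.25  0.01  0.   -1.33 -0.53] F [ 0.2  0.4 -2.1] gap 47.6mm ff 41.4
```

View pics/s6.png

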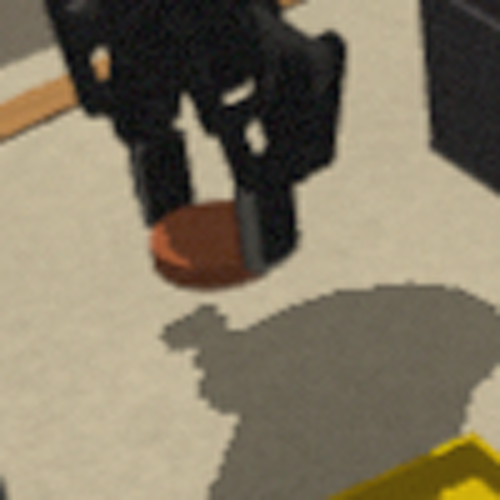

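The disc is held level and clear of the desk (crop (205,245)). Carrying it to the blue tray.

Request:
{"method": "send_rows", "body": {
  "rows": [
    [44, 0, 0, 0.7, 0, 0, 0],
    [44, 0, -0.2, 1.5, 0, 0, 0],
    [44, -0.1, -0.6, 2.1, 0, 0, 0],
    [44, -0.4, -1.4, 2.5, 0, 0, 0],
    [44, -0.8, -2.6, 2.5, 0, 0, 0],
    [44, -1.3, -4.0, 2.5, 0, 0, 0],
    [44, -1.8, -5.4, 2.5, 0, 0, 0],
    [44, -2.3, -6.8, 2.5, 0, 0, 0]
  ]
}}

```text
time: 13.55
eef_pos: [0.557, 0.0133, 0.1481]
ee_rot: [2.337, -2.099, -0.001]
force: [0.5, -0.8, -0.8]
finger_gap: 0.56
finger_force: 41.9
```

Request:
{"method": "send_rows", "body": {
  "rows": [
    [44, -0.5, -1.4, 0, 0, 0, 0],
    [44, -1.0, -2.8, 0, 0, 0, 0],
    [44, -1.5, -4.2, 0, 0, 0, 0],
    [44, -2.0, -5.6, 0, 0, 0, 0],
    [44, -2.5, -7.0, 0, 0, 0, 0],
    [44, -2.9, -8.2, 0, 0, 0, 0],
    [44, -3.2, -9.1, 0, 0, 0, 0],
    [44, -3.36, -9.62, 0, 0, 0, 0]
  ]
}}

```text
time: 14.35
eef_pos: [0.4558, -0.2755, 0.1481]
ee_rot: [2.334, -2.102, -0.001]
force: [1.0, 0.1, -2.2]
finger_gap: 0.556
finger_force: 41.9
```

Request:
{"method": "send_rows", "body": {
  "rows": [
    [44, 0, 0, -0.2, 0, 0, 0],
    [44, 0, 0, -0.8, 0, 0, 0],
    [44, 0, 0, -1.6, 0, 0, 0],
    [44, 0, 0, -2.4, 0, 0, 0],
    [44, 0, 0, -3.1, 0, 0, 0],
    [44, 0, 0, -3.7, 0, 0, 0],
    [44, 0, 0, -4.0, 0, 0, 0],
    [44, 0, 0, -4.0, 0, 0, 0]
  ]
}}

```text
time: 15.15
eef_pos: [0.4565, -0.2727, 0.0268]
ee_rot: [2.336, -2.099, -0.004]
force: [0.0, 0.2, -0.9]
finger_gap: 0.558
finger_force: 41.9
```

Request:
{"method": "send_rows", "body": {
  "rows": [
    [44, 0, 0, -0.08, 0, 0, 0],
    [44, 0, 0, -0.15, 0, 0, 0],
    [44, 0, 0, -0.2, 0, 0, 0],
    [44, 0, 0, -0.25, 0, 0, 0],
    [44, 0, 0, -0.28, 0, 0, 0],
    [44, 0, 0, -0.3, 0, 0, 0],
    [44, 0, 0, -0.3, 0, 0, 0],
    [44, 0, 0, -0.3, 0, 0, 0]
  ]
}}

```text
time: 15.95
eef_pos: [0.4575, -0.2734, 0.0194]
ee_rot: [2.337, -2.1, 0.0]
force: [0.1, 0.1, -1.5]
finger_gap: 0.562
finger_force: 41.9
```

Request:
{"method": "send_rows", "body": {
  "rows": [
    [44, 0, 0, -0.02, 0, 0, 0],
    [44, 0, 0, -0.04, 0, 0, 0],
    [44, 0, 0, -0.06, 0, 0, 0],
    [44, 0, 0, -0.08, 0, 0, 0],
    [44, 0, 0, -0.1, 0, 0, 0],
    [44, 0, 0, -0.1, 0, 0, 0],
    [44, 0, 0, -0.1, 0, 0, 0],
    [44, 0, 0, -0.1, 0, 0, 0]
  ]
}}

```text
time: 16.75
eef_pos: [0.4576, -0.2734, 0.018]
ee_rot: [2.337, -2.099, 0.001]
force: [-5.2, 4.0, 8.8]
finger_gap: 0.556
finger_force: 42.9
```

Request:
{"method": "send_rows", "body": {
  "rows": [
    [60, 0, 0, 0, 0, 0, 0],
    [60, 0, 0, 0, 0, 0, 0],
    [60, 0, 0, 0, 0, 0, 0],
    [60, 0, 0, 0.3, 0, 0, 0],
    [60, 0, 0, 1.1, 0, 0, 0],
    [60, 0, 0, 2.3, 0, 0, 0],
    [60, 0, 0, 3.5, 0, 0, 0],
    [60, 0, 0, 4.2, 0, 0, 0]
  ]
}}

```text
time: 17.55
eef_pos: [0.4584, -0.274, 0.1466]
ee_rot: [-2.336, 2.099, -0.007]
force: [1.1, -0.3, 0.7]
finger_gap: 0.705
finger_force: 0.0
```

Request:
{"method": "send_rows", "body": {
  "rows": [
    [60, 0, 0.6, 0, 0, 0, 0],
    [60, 0.1, 1.8, 0, 0, 0, 0],
    [60, 0.2, 3.3, 0, 0, 0, 0],
    [60, 0.3, 4.8, 0, 0, 0, 0],
    [60, 0.4, 6.3, 0, 0, 0, 0],
    [60, 0.5, 7.7, 0, 0, 0, 0],
    [60, 0.55, 8.7, 0, 0, 0, 0],
    [60, 0.55, 9.17, 0, 0, 0, 0]
  ]
}}

```text
time: 18.35
eef_pos: [0.4741, 0.0039, 0.1431]
ee_rot: [-2.339, 2.096, -0.001]
force: [-0.2, -0.2, -0.0]
finger_gap: 0.703
finger_force: 0.0
```

Request:
{"method": "send_rows", "body": {
  "rows": [
    [60, 0, 0, -0.3, 0, 0, 0],
    [60, 0, 0, -1.0, 0, 0, 0],
    [60, 0, 0, -1.8, 0, 0, 0],
    [60, 0, 0, -2.6, 0, 0, 0],
    [60, 0, 0, -3.2, 0, 0, 0],
    [60, 0, 0, -3.5, 0, 0, 0],
    [60, 0, 0, -3.65, 0, 0, 0],
    [60, 0, 0, -3.65, 0, 0, 0]
  ]
}}

```text
time: 19.15
eef_pos: [0.474, 0.0012, 0.0329]
ee_rot: [2.336, -2.1, -0.0]
force: [-0.1, -0.1, 0.1]
finger_gap: 0.705
finger_force: 0.0
```

```bash
python3 - <<'E'
from h import *
st(); S=Cam("side"); T=Cam("top"); a=S.im[120:280,280:480];b=T.im[130:290,270:490]
cv2.imwrite("pics/s7.png",np.hstack([cv2.resize(a,(380,304)),cv2.resize(b,(418,304))]))
E
```

```text
t19.1 pos [0.474  0.0012 0.0329] yawY -173.9 tilt 0.03 q [ 0.43 -0.23 -0.55  0.   -1.25 -0.32] F [-0.1 -0.1  0.1] gap 60.2mm ff 0.0
```

View pics/s7.png

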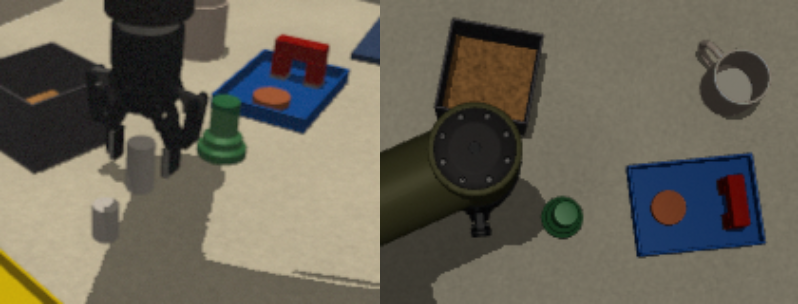

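The fingers straddle the tall cylinder, and the disc lies flat in the blue tray clear of the core.

Request:
{"method": "send_rows", "body": {
  "rows": [
    [24, 0, 0, 0, 0, 0, 0],
    [24, 0, 0, 0, 0, 0, 0],
    [24, 0, 0, 0, 0, 0, 0],
    [24, 0, 0, 0, 0, 0, 0],
    [24, 0, 0, 0, 0, 0, 0],
    [24, 0, 0, 0, 0, 0, 0],
    [24, 0, 0, 0, 0, 0, 0],
    [24, 0, 0, 0, 0, 0, 0]
  ]
}}

```text
time: 20.05
eef_pos: [0.4745, 0.0018, 0.0337]
ee_rot: [-2.337, 2.099, -0.001]
force: [-2.0, -0.2, 5.6]
finger_gap: 0.367
finger_force: 39.8
```

Request:
{"method": "send_rows", "body": {
  "rows": [
    [24, 0, 0, 0.2, 0, 0, 0],
    [24, 0, 0, 0.8, 0, 0, 0],
    [24, 0, 0, 1.5, 0, 0, 0],
    [24, 0, 0, 2.2, 0, 0, 0],
    [24, 0, 0.3, 2.6, 0, 0, 0],
    [24, 0, 1.0, 2.6, 0, 0, 0],
    [24, 0, 2.0, 2.6, 0, 0, 0],
    [24, 0, 3.2, 2.6, 0, 0, 0]
  ]
}}

```text
time: 20.85
eef_pos: [0.4735, 0.0988, 0.1103]
ee_rot: [2.335, -2.101, -0.001]
force: [1.0, -0.4, -1.6]
finger_gap: 0.366
finger_force: 39.7
```

Request:
{"method": "send_rows", "body": {
  "rows": [
    [24, 0, 1.3, 0, 0, 0, 0],
    [24, 0, 2.6, 0, 0, 0, 0],
    [24, 0, 3.9, 0, 0, 0, 0],
    [24, 0, 5.2, 0, 0, 0, 0],
    [24, 0, 6.4, 0, 0, 0, 0],
    [24, 0, 7.3, 0, 0, 0, 0],
    [24, 0, 7.8, -0.2, 0, 0, 0],
    [24, 0, 7.9, -0.6, 0, 0, 0]
  ]
}}

```text
time: 21.65
eef_pos: [0.4736, 0.3365, 0.0922]
ee_rot: [-2.338, 2.098, 0.0]
force: [-0.3, 0.4, -1.3]
finger_gap: 0.363
finger_force: 39.7
```

Request:
{"method": "send_rows", "body": {
  "rows": [
    [24, 0, 0, -0.5, 0, 0, 0],
    [24, 0, 0, -1.0, 0, 0, 0],
    [24, 0, 0, -1.4, 0, 0, 0],
    [24, 0, 0, -1.6, 0, 0, 0],
    [24, 0, 0, -1.7, 0, 0, 0],
    [24, 0, 0, -1.75, 0, 0, 0],
    [24, 0, 0, -1.75, 0, 0, 0],
    [24, 0, 0, -1.75, 0, 0, 0]
  ]
}}

```text
time: 22.45
eef_pos: [0.4743, 0.335, 0.0411]
ee_rot: [-2.336, 2.099, 0.0]
force: [0.5, 0.1, -1.8]
finger_gap: 0.363
finger_force: 39.7
```

Request:
{"method": "send_rows", "body": {
  "rows": [
    [24, 0, 0, -0.03, 0, 0, 0],
    [24, 0, 0, -0.06, 0, 0, 0],
    [24, 0, 0, -0.09, 0, 0, 0],
    [24, 0, 0, -0.11, 0, 0, 0],
    [24, 0, 0, -0.13, 0, 0, 0],
    [24, 0, 0, -0.15, 0, 0, 0],
    [24, 0, 0, -0.15, 0, 0, 0],
    [24, 0, 0, -0.15, 0, 0, 0]
  ]
}}

```text
time: 23.25
eef_pos: [0.4741, 0.3349, 0.0377]
ee_rot: [-2.337, 2.099, -0.001]
force: [-6.2, -2.1, 9.6]
finger_gap: 0.363
finger_force: 40.7
```

Request:
{"method": "send_rows", "body": {
  "rows": [
    [50, 0, 0, 0, 0, 0, 0],
    [50, 0, 0, 0, 0, 0, 0],
    [50, 0, 0, 0, 0, 0, 0],
    [50, 0, 0, 0.3, 0, 0, 0],
    [50, 0, 0, 1.0, 0, 0, 0],
    [50, 0, 0, 1.9, 0, 0, 0],
    [50, 0, 0, 2.6, 0, 0, 0],
    [50, 0, 0, 2.8, 0, 0, 0]
  ]
}}

```text
time: 24.05
eef_pos: [0.4752, 0.3356, 0.1236]
ee_rot: [-2.333, 2.096, -0.001]
force: [1.1, 0.1, 0.6]
finger_gap: 0.585
finger_force: 0.0
```

Request:
{"method": "send_rows", "body": {
  "rows": [
    [56, 0, -0.5, 0, 0, 0, 0],
    [56, -0.1, -1.5, 0, 0, 0, 0],
    [56, -0.3, -2.9, 0, 0, 0, 0],
    [56, -0.45, -4.3, 0, 0, 0, 0],
    [56, -0.6, -5.6, 0, 0, 0, 0],
    [56, -0.75, -6.8, 0, 0, 0, 0],
    [56, -0.87, -7.6, 0, 0, 0, 0],
    [56, -0.87, -7.9, 0, 0, 0, 0]
  ]
}}

```text
time: 24.85
eef_pos: [0.447, 0.0953, 0.119]
ee_rot: [2.334, -2.101, -0.001]
force: [0.1, -0.8, -1.1]
finger_gap: 0.653
finger_force: 0.0
```

Request:
{"method": "send_rows", "body": {
  "rows": [
    [56, 0, 0, -0.3, 0, 0, 0],
    [56, 0, 0, -0.9, 0, 0, 0],
    [56, 0, 0, -1.6, 0, 0, 0],
    [56, 0, 0, -2.3, 0, 0, 0],
    [56, 0, 0, -2.9, 0, 0, 0],
    [56, 0, 0, -3.2, 0, 0, 0],
    [56, 0, 0, -3.3, 0, 0, 0],
    [56, 0, 0, -3.3, 0, 0, 0]
  ]
}}

```text
time: 25.65
eef_pos: [0.4479, 0.098, 0.0207]
ee_rot: [2.337, -2.099, -0.0]
force: [-0.1, -0.5, 0.4]
finger_gap: 0.656
finger_force: 0.0
```

```bash
python3 - <<'E'
from h import *
st(); S=Cam("side"); cv2.imwrite("pics/s8.png",cv2.resize(S.im[170:350,180:420],None,fx=2.5,fy=2.5))
E
```

```text
t25.6 pos [0.4479 0.098  0.0207] yawY -173.8 tilt 0.04 q [ 0.66 -0.27 -0.61  0.   -1.23 -0.55] F [-0.1 -0.5  0.4] gap 56.1mm ff 0.0
```

View pics/s8.png

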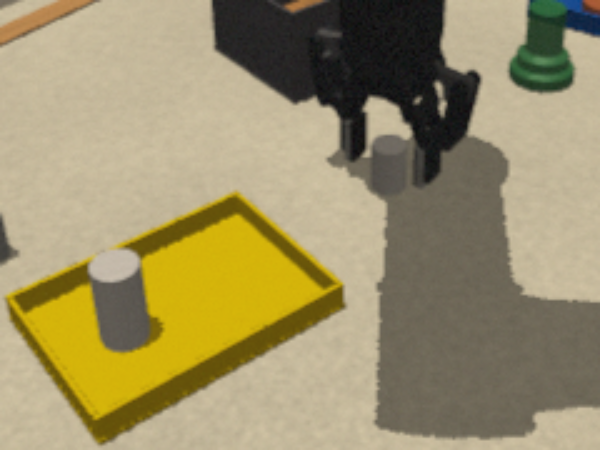

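The tall cylinder stands in the yellow tray, and the fingers straddle the short one at crop (388,165).

Request:
{"method": "send_rows", "body": {
  "rows": [
    [20, 0, 0, 0, 0, 0, 0],
    [20, 0, 0, 0, 0, 0, 0],
    [20, 0, 0, 0, 0, 0, 0],
    [20, 0, 0, 0, 0, 0, 0],
    [20, 0, 0, 0, 0, 0, 0],
    [20, 0, 0, 0, 0, 0, 0],
    [20, 0, 0, 0, 0, 0, 0],
    [20, 0, 0, 0, 0, 0, 0]
  ],
  "newtons": 30
}}

```text
time: 26.5
eef_pos: [0.4484, 0.098, 0.0217]
ee_rot: [-2.336, 2.099, -0.001]
force: [-1.5, 0.9, 5.4]
finger_gap: 0.321
finger_force: 29.8
```

Request:
{"method": "send_rows", "body": {
  "rows": [
    [20, 0, 0, 0.2, 0, 0, 0],
    [20, 0, 0, 0.7, 0, 0, 0],
    [20, 0, 0, 1.3, 0, 0, 0],
    [20, 0, 0, 1.8, 0, 0, 0],
    [20, 0.1, 0.5, 2.0, 0, 0, 0],
    [20, 0.1, 1.2, 2.0, 0, 0, 0],
    [20, 0.2, 2.2, 2.0, 0, 0, 0],
    [20, 0.3, 3.2, 2.0, 0, 0, 0]
  ]
}}

```text
time: 27.3
eef_pos: [0.4566, 0.1951, 0.0804]
ee_rot: [2.336, -2.1, -0.001]
force: [0.2, -0.3, -0.1]
finger_gap: 0.318
finger_force: 29.6
```

Request:
{"method": "send_rows", "body": {
  "rows": [
    [20, 0.1, 1.0, 0, 0, 0, 0],
    [20, 0.1, 1.8, 0, 0, 0, 0],
    [20, 0.1, 2.25, 0, 0, 0, 0],
    [20, 0.1, 2.25, -0.4, 0, 0, 0],
    [20, 0.1, 2.25, -1.0, 0, 0, 0],
    [20, 0.1, 2.25, -1.5, 0, 0, 0],
    [20, 0.1, 2.25, -1.7, 0, 0, 0],
    [20, 0.1, 2.25, -1.75, 0, 0, 0]
  ]
}}

```text
time: 28.1
eef_pos: [0.4596, 0.2603, 0.0272]
ee_rot: [2.335, -2.099, 0.0]
force: [-0.1, 0.2, -1.0]
finger_gap: 0.317
finger_force: 29.6
```

Request:
{"method": "send_rows", "body": {
  "rows": [
    [20, 0, 0, -0.03, 0, 0, 0],
    [20, 0, 0, -0.06, 0, 0, 0],
    [20, 0, 0, -0.08, 0, 0, 0],
    [20, 0, 0, -0.1, 0, 0, 0],
    [20, 0, 0, -0.12, 0, 0, 0],
    [20, 0, 0, -0.14, 0, 0, 0],
    [20, 0, 0, -0.14, 0, 0, 0],
    [20, 0, 0, -0.14, 0, 0, 0]
  ]
}}

```text
time: 28.9
eef_pos: [0.4601, 0.2614, 0.0257]
ee_rot: [-2.337, 2.099, -0.001]
force: [-3.5, -1.9, 8.0]
finger_gap: 0.317
finger_force: 30.4
```

Request:
{"method": "send_rows", "body": {
  "rows": [
    [48, 0, 0, 0, 0, 0, 0],
    [48, 0, 0, 0, 0, 0, 0],
    [48, 0, 0, 0, 0, 0, 0],
    [48, 0, 0, 0.3, 0, 0, 0],
    [48, 0, 0, 1.1, 0, 0, 0],
    [48, 0, 0, 2.2, 0, 0, 0],
    [48, 0, 0, 3.1, 0, 0, 0],
    [48, 0, 0, 3.3, 0, 0, 0]
  ]
}}

```text
time: 29.7
eef_pos: [0.4615, 0.2622, 0.128]
ee_rot: [-2.332, 2.095, -0.002]
force: [0.4, 0.1, 0.1]
finger_gap: 0.559
finger_force: 0.0
```

Request:
{"method": "send_rows", "body": {
  "rows": [
    [60, 0, -0.5, 0, 0, 0, 0],
    [60, 0, -1.6, 0, 0, 0, -0.2],
    [60, -0.1, -3.0, 0, 0, 0, -0.5],
    [60, -0.2, -4.4, 0, 0, 0, -0.8],
    [60, -0.3, -5.8, 0, 0, 0, -1.1],
    [60, -0.35, -7.2, 0, 0, 0, -1.4],
    [60, -0.4, -8.6, 0, 0, 0, -1.7],
    [60, -0.45, -10.0, 0, 0, 0, -1.87]
  ]
}}

```text
time: 30.5
eef_pos: [0.4452, -0.0409, 0.1223]
ee_rot: [2.042, -2.387, -0.001]
force: [1.0, 0.4, -0.2]
finger_gap: 0.701
finger_force: 0.0
```

Request:
{"method": "send_rows", "body": {
  "rows": [
    [60, -0.05, -1.3, 0, 0, 0, 0],
    [60, -0.1, -2.3, 0, 0, 0, 0],
    [60, -0.13, -2.74, 0, 0, 0, 0],
    [60, -0.13, -2.74, -0.3, 0, 0, 0],
    [60, -0.13, -2.74, -0.6, 0, 0, 0],
    [60, -0.13, -2.74, -0.8, 0, 0, 0],
    [60, -0.13, -2.74, -0.8, 0, 0, 0],
    [60, -0.13, -2.74, -0.8, 0, 0, 0]
  ]
}}

```text
time: 31.3
eef_pos: [0.4425, -0.1205, 0.099]
ee_rot: [2.045, -2.384, -0.0]
force: [-0.0, 0.3, -0.4]
finger_gap: 0.704
finger_force: 0.0
```

```bash
python3 - <<'E'
from h import *
st(); S=Cam("side"); cv2.imwrite("pics/s9.png",cv2.resize(S.im[130:330,180:460],None,fx=2.5,fy=2.5))
E
```

```text
t31.3 pos [ 0.4425 -0.1205  0.099 ] yawY 171.2 tilt 0.03 q [ 0.18 -0.33 -0.5   0.   -1.39 -0.33] F [-0.   0.3 -0.4] gap 60.2mm ff 0.0
```

View pics/s9.png

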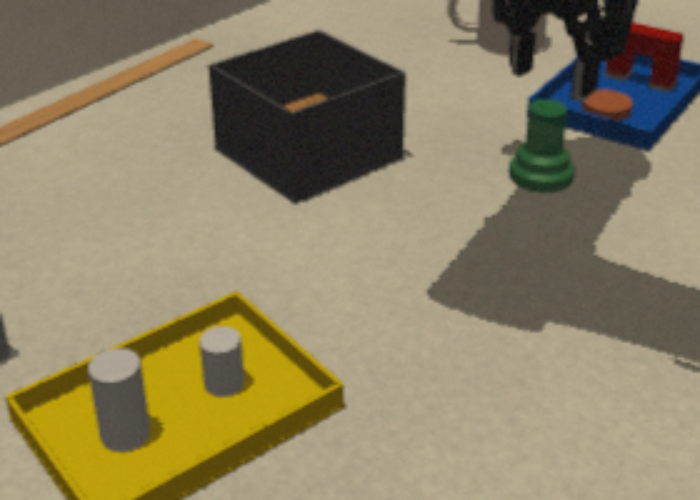

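Both cylinders stand in the yellow tray, and the fingers are above the insulator's head at crop (547,108).

Request:
{"method": "send_rows", "body": {
  "rows": [
    [60, 0, 0, -0.3, 0, 0, 0],
    [60, 0, 0, -0.7, 0, 0, 0],
    [60, 0, 0, -1.1, 0, 0, 0],
    [60, 0, 0, -1.4, 0, 0, 0],
    [60, 0, 0, -1.6, 0, 0, 0],
    [60, 0, 0, -1.7, 0, 0, 0],
    [60, 0, 0, -1.73, 0, 0, 0],
    [60, 0, 0, -1.73, 0, 0, 0]
  ]
}}

```text
time: 32.15
eef_pos: [0.4427, -0.121, 0.0475]
ee_rot: [-2.044, 2.386, -0.0]
force: [0.2, 0.2, 0.4]
finger_gap: 0.704
finger_force: 0.0
```

Request:
{"method": "send_rows", "body": {
  "rows": [
    [45, 0, 0, 0, 0, 0, 0],
    [36, 0, 0, 0, 0, 0, 0],
    [26, 0, 0, 0, 0, 0, 0],
    [26, 0, 0, 0, 0, 0, 0],
    [26, 0, 0, 0, 0, 0, 0],
    [26, 0, 0, 0, 0, 0, 0],
    [26, 0, 0, 0, 0, 0, 0],
    [26, 0, 0, 0, 0, 0, 0]
  ]
}}

```text
time: 32.95
eef_pos: [0.4428, -0.121, 0.0477]
ee_rot: [-2.044, 2.386, -0.001]
force: [-1.5, 0.7, 5.7]
finger_gap: 0.385
finger_force: 30.8
```

Request:
{"method": "send_rows", "body": {
  "rows": [
    [26, 0, 0, 0.2, 0, 0, 0],
    [26, 0, 0, 0.6, 0, 0, 0],
    [26, 0, 0, 1.2, 0, 0, 0],
    [26, 0, 0, 2.0, 0, 0, 0],
    [26, 0, 0, 2.8, 0, 0, 0],
    [26, 0, 0, 3.5, 0, 0, 0],
    [26, 0, 0, 4.0, 0, 0, 0],
    [26, 0, 0, 4.0, 0, 0, 0]
  ]
}}

```text
time: 33.75
eef_pos: [0.4434, -0.1211, 0.1697]
ee_rot: [-2.042, 2.384, -0.004]
force: [0.4, 0.2, -1.5]
finger_gap: 0.389
finger_force: 30.2
```

```bash
python3 - <<'E'
from h import *
st(); S=Cam("side"); cv2.imwrite("pics/s10.png",cv2.resize(S.im[60:220,330:470],None,fx=3,fy=3))
E
```

```text
t33.8 pos [ 0.4434 -0.1211  0.1697] yawY 171.2 tilt 0.21 q [ 0.18 -0.35 -0.39  0.   -1.52 -0.33] F [ 0.4  0.2 -1.5] gap 33.2mm ff 30.2
```

View pics/s10.png

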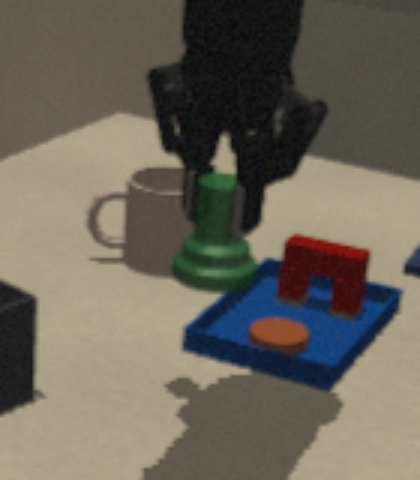

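The insulator is held upright with its foot about 0.12 m up. Carrying it over the tin.

Request:
{"method": "send_rows", "body": {
  "rows": [
    [26, 0.4, 0.2, 0, 0, 0, 0],
    [26, 1.2, 0.6, 0, 0, 0, 0],
    [26, 2.2, 1.2, 0, 0, 0, 0],
    [26, 3.4, 1.8, 0, 0, 0, 0],
    [26, 4.6, 2.4, 0, 0, 0, 0],
    [26, 5.6, 3.0, 0, 0, 0, 0],
    [26, 6.2, 3.3, 0, 0, 0, 0],
    [26, 6.41, 3.43, 0, 0, 0, 0]
  ]
}}

```text
time: 34.6
eef_pos: [0.6357, -0.0167, 0.1638]
ee_rot: [2.042, -2.382, -0.004]
force: [-0.1, -0.6, -2.0]
finger_gap: 0.388
finger_force: 30.3
```

Request:
{"method": "send_rows", "body": {
  "rows": [
    [26, 0, 0, 0, 0, 0, 0],
    [26, 0, 0, -0.1, 0, 0, 0],
    [26, 0, 0, -0.4, 0, 0, 0],
    [26, 0, 0, -0.8, 0, 0, 0],
    [26, 0, 0, -1.1, 0, 0, 0],
    [26, 0, 0, -1.2, 0, 0, 0],
    [26, 0, 0, -1.2, 0, 0, 0],
    [26, 0, 0, -1.2, 0, 0, 0]
  ]
}}

```text
time: 35.4
eef_pos: [0.635, -0.0181, 0.1317]
ee_rot: [-2.044, 2.386, -0.001]
force: [-0.5, 0.2, -0.9]
finger_gap: 0.388
finger_force: 30.4
```

```bash
python3 - <<'E'
from h import *
st(); S=Cam("side");T=Cam("top"); cv2.imwrite("pics/s11.png",np.hstack([cv2.resize(S.im[80:220,240:380],None,fx=2.8,fy=2.8),cv2.resize(T.im[110:250,260:400],None,fx=2.8,fy=2.8)]))
E
```

```text
t35.4 pos [ 0.635  -0.0181  0.1317] yawY 171.2 tilt 0.03 q [ 0.29  0.15 -0.    0.   -1.42 -0.44] F [-0.5  0.2 -0.9] gap 33.1mm ff 30.4
```

View pics/s11.png

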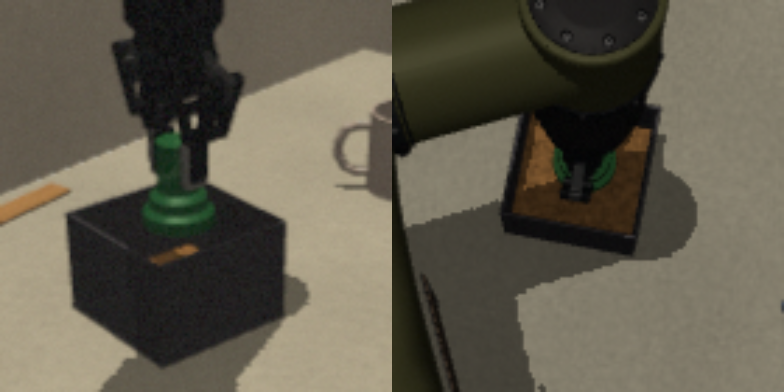

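The insulator is centred over the tin opening (top crop (585,170)), upright and entering the rim.

Request:
{"method": "send_rows", "body": {
  "rows": [
    [26, 0, 0, -0.2, 0, 0, 0],
    [26, 0, 0, -0.4, 0, 0, 0],
    [26, 0, 0, -0.6, 0, 0, 0],
    [26, 0, 0, -0.7, 0, 0, 0],
    [26, 0, 0, -0.76, 0, 0, 0],
    [26, 0, 0, -0.8, 0, 0, 0],
    [26, 0, 0, -0.84, 0, 0, 0],
    [26, 0, 0, -0.84, 0, 0, 0]
  ]
}}

```text
time: 36.3
eef_pos: [0.6349, -0.0181, 0.1061]
ee_rot: [2.044, -2.386, -0.0]
force: [-0.6, 0.5, -1.9]
finger_gap: 0.388
finger_force: 30.4
```

Request:
{"method": "send_rows", "body": {
  "rows": [
    [26, 0, 0, -0.03, 0, 0, 0],
    [26, 0, 0, -0.06, 0, 0, 0],
    [26, 0, 0, -0.09, 0, 0, 0],
    [26, 0, 0, -0.12, 0, 0, 0],
    [26, 0, 0, -0.15, 0, 0, 0],
    [26, 0, 0, -0.18, 0, 0, 0],
    [26, 0, 0, -0.2, 0, 0, 0],
    [26, 0, 0, -0.2, 0, 0, 0]
  ]
}}

```text
time: 37.1
eef_pos: [0.6348, -0.0181, 0.0999]
ee_rot: [2.043, -2.386, -0.0]
force: [-0.6, -0.4, -1.9]
finger_gap: 0.384
finger_force: 30.4
```

Request:
{"method": "send_rows", "body": {
  "rows": [
    [26, 0, 0, -0.04, 0, 0, 0],
    [26, 0, 0, -0.08, 0, 0, 0],
    [26, 0, 0, -0.12, 0, 0, 0],
    [26, 0, 0, -0.16, 0, 0, 0],
    [26, 0, 0, -0.2, 0, 0, 0],
    [26, 0, 0, -0.24, 0, 0, 0],
    [26, 0, 0, -0.24, 0, 0, 0],
    [26, 0, 0, -0.24, 0, 0, 0]
  ]
}}

```text
time: 37.9
eef_pos: [0.6348, -0.0181, 0.0929]
ee_rot: [2.044, -2.386, -0.0]
force: [-0.0, 0.1, -1.8]
finger_gap: 0.386
finger_force: 30.4
```

Request:
{"method": "send_rows", "body": {
  "rows": [
    [26, 0, 0, -0.04, 0, 0, 0],
    [26, 0, 0, -0.08, 0, 0, 0],
    [26, 0, 0, -0.12, 0, 0, 0],
    [26, 0, 0, -0.16, 0, 0, 0],
    [26, 0, 0, -0.2, 0, 0, 0],
    [26, 0, 0, -0.2, 0, 0, 0],
    [26, 0, 0, -0.2, 0, 0, 0],
    [26, 0, 0, -0.2, 0, 0, 0]
  ]
}}

```text
time: 38.7
eef_pos: [0.6349, -0.0181, 0.087]
ee_rot: [-2.044, 2.386, -0.0]
force: [-0.8, 1.1, -1.4]
finger_gap: 0.385
finger_force: 30.4
```

Request:
{"method": "send_rows", "body": {
  "rows": [
    [26, 0, 0, -0.04, 0, 0, 0],
    [26, 0, 0, -0.08, 0, 0, 0],
    [26, 0, 0, -0.12, 0, 0, 0],
    [26, 0, 0, -0.16, 0, 0, 0],
    [26, 0, 0, -0.2, 0, 0, 0],
    [26, 0, 0, -0.2, 0, 0, 0],
    [26, 0, 0, -0.2, 0, 0, 0],
    [26, 0, 0, -0.2, 0, 0, 0]
  ]
}}

```text
time: 39.5
eef_pos: [0.6349, -0.018, 0.081]
ee_rot: [-2.044, 2.386, -0.0]
force: [0.4, 0.6, -1.2]
finger_gap: 0.387
finger_force: 30.4
```

Foot at about 33 mm and still free. Smaller steps from here.

Request:
{"method": "send_rows", "body": {
  "rows": [
    [26, 0, 0, -0.03, 0, 0, 0],
    [26, 0, 0, -0.06, 0, 0, 0],
    [26, 0, 0, -0.09, 0, 0, 0],
    [26, 0, 0, -0.12, 0, 0, 0],
    [26, 0, 0, -0.15, 0, 0, 0],
    [26, 0, 0, -0.15, 0, 0, 0],
    [26, 0, 0, -0.15, 0, 0, 0],
    [26, 0, 0, -0.15, 0, 0, 0]
  ]
}}

```text
time: 40.3
eef_pos: [0.6349, -0.0181, 0.0764]
ee_rot: [2.044, -2.386, -0.0]
force: [0.2, 0.3, -1.9]
finger_gap: 0.387
finger_force: 30.4
```

Request:
{"method": "send_rows", "body": {
  "rows": [
    [26, 0, 0, -0.02, 0, 0, 0],
    [26, 0, 0, -0.04, 0, 0, 0],
    [26, 0, 0, -0.06, 0, 0, 0],
    [26, 0, 0, -0.08, 0, 0, 0],
    [26, 0, 0, -0.1, 0, 0, 0],
    [26, 0, 0, -0.1, 0, 0, 0],
    [26, 0, 0, -0.1, 0, 0, 0],
    [26, 0, 0, -0.1, 0, 0, 0]
  ]
}}

```text
time: 41.1
eef_pos: [0.6349, -0.0181, 0.0734]
ee_rot: [-2.044, 2.386, -0.0]
force: [-0.2, -0.2, -2.4]
finger_gap: 0.391
finger_force: 30.4
```

Request:
{"method": "send_rows", "body": {
  "rows": [
    [26, 0, 0, -0.02, 0, 0, 0],
    [26, 0, 0, -0.04, 0, 0, 0],
    [26, 0, 0, -0.06, 0, 0, 0],
    [26, 0, 0, -0.08, 0, 0, 0],
    [26, 0, 0, -0.08, 0, 0, 0],
    [26, 0, 0, -0.08, 0, 0, 0],
    [26, 0, 0, -0.08, 0, 0, 0],
    [26, 0, 0, -0.08, 0, 0, 0]
  ]
}}

```text
time: 41.9
eef_pos: [0.6348, -0.0181, 0.0713]
ee_rot: [2.044, -2.386, 0.0]
force: [-2.1, -0.3, 2.1]
finger_gap: 0.385
finger_force: 30.7
```

Touchdown felt: the vertical force went from -1.9 to +2.1 N with the foot at about 24 mm, close to the triangulated cork. Releasing and lifting.

Request:
{"method": "send_rows", "body": {
  "rows": [
    [36, 0, 0, 0, 0, 0, 0],
    [40, 0, 0, 0, 0, 0, 0],
    [50, 0, 0, 0, 0, 0, 0],
    [54, 0, 0, 0, 0, 0, 0],
    [54, 0, 0, 0, 0, 0, 0],
    [54, 0, 0, 0.2, 0, 0, 0],
    [54, 0, 0, 0.6, 0, 0, 0],
    [54, 0, 0, 1.2, 0, 0, 0]
  ]
}}

```text
time: 42.7
eef_pos: [0.6345, -0.0181, 0.1073]
ee_rot: [2.043, -2.385, -0.001]
force: [0.2, 0.8, 0.6]
finger_gap: 0.632
finger_force: 0.0
```

Request:
{"method": "send_rows", "body": {
  "rows": [
    [54, 0, 0, 0.8, 0, 0, 0],
    [54, 0, 0, 1.8, 0, 0, 0],
    [54, 0, 0, 2.8, 0, 0, 0],
    [54, 0, 0, 3.6, 0, 0, 0],
    [54, -0.6, 0, 4.0, 0, 0, 0],
    [54, -1.6, 0, 4.0, 0, 0, 0],
    [54, -2.8, 0, 4.0, 0, 0, 0],
    [54, -4.0, 0, 4.0, 0, 0, 0]
  ]
}}

```text
time: 43.5
eef_pos: [0.5137, -0.0183, 0.2281]
ee_rot: [-2.043, 2.386, -0.001]
force: [-0.6, 0.2, -0.2]
finger_gap: 0.634
finger_force: 0.0
```

Request:
{"method": "send_rows", "body": {
  "rows": [
    [54, -0.8, 0, 0, 0, 0, 0],
    [54, -1.6, 0, 0, 0, 0, 0],
    [54, -2.2, 0, 0, 0, 0, 0],
    [54, -2.4, 0, 0, 0, 0, 0],
    [54, -2.4, 0, 0, 0, 0, 0],
    [54, -2.4, 0, 0, 0, 0, 0],
    [54, -2.4, 0, 0, 0, 0, 0],
    [54, -2.4, 0, 0, 0, 0, 0]
  ]
}}

```text
time: 44.3
eef_pos: [0.4432, -0.0181, 0.2266]
ee_rot: [2.042, -2.386, -0.001]
force: [-0.7, -0.1, -0.1]
finger_gap: 0.635
finger_force: 0.0
```

```bash
python3 - <<'E'
from h import *
st(); S=Cam("side");T=Cam("top")
a=cv2.resize(S.im[100:340,80:480],(500,300));b=cv2.resize(T.im[130:270,150:480],(707,300))[:,:800]
cv2.imwrite("pics/s12.png",np.vstack([np.pad(a,((0,0),(0,207),(0,0))),b]))
E
```

```text
t44.3 pos [ 0.4432 -0.0181  0.2266] yawY 171.1 tilt 0.07 q [ 0.42 -0.39 -0.32 -0.   -1.64 -0.57] F [-0.7 -0.1 -0.1] gap 54.2mm ff 0.0
```

View pics/s12.png

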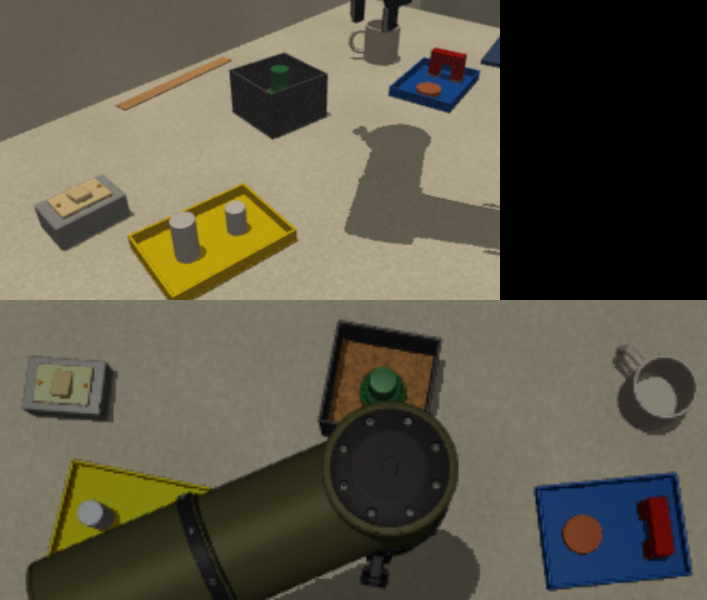

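The final views show the core and disc in the blue tray, both cylinders standing in the yellow tray, and the insulator upright in the tin (top view about (382,385)). The mug and switch box are where they were, and the gripper touches nothing.

```bash
python3 -c "
from plant import arm
print(arm.job_done())"
```

```text
the job is handed in; nothing more can be done
None
```

The job is handed in at 44 s of 128 s: core and disc are in the blue tray, both cylinders in the yellow tray, and the glass upright on the cork in the tin, set down by feel; the switch box and mug look unmoved, and no verdict was returned.

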